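Click-test the canister lids

TASK

Test the three click-top canisters where they stand: press each button fully home and let go. Leave those whose button stays down where they are, and slide any whose button pops back up, without lifting or tipping it, over to the low two-railed rack so that it stands wholly inside, between the rails and not sticking out at an open end. Do not disturb the mug, the glass bowl or the bin, and touch nothing at the end.

Things in the scene. Friction and masses are not known exactly. Their poses are not given: they have to be found in the camera images.
- canister_1: Canister 1: round click-top storage canister, 100 mm across, steel body with grey lid, 66 mm high to the top of the lid; too wide to grasp, 0.4 to 0.8 kg. Origin: centre of its underside, z up. It stands loose on the counter. All three look alike; any of them may have a worn latch.
- button_1 (a joint): Push button in the middle of the lid of canister 1: m it is pressed in. 0 = up (out), as all start; 0.010 = fully home. Pressing it home takes up to 5 N, straight down. A sound one snaps and stays down (about 0.010) when let go; one with a worn latch comes back up to 0.
- button_1_top (a point): Centre of the top face of the button of canister 1, a white disc 52 mm across on the canister's axis; 80 mm above the counter when up (14 mm proud of the lid), 70 mm when home.
- canister_2: Canister 2: round click-top storage canister, 100 mm across, steel body with grey lid, 66 mm high to the top of the lid; too wide to grasp, 0.4 to 0.8 kg. Origin: centre of its underside, z up. It stands loose on the counter. All three look alike; any of them may have a worn latch.
- button_2 (a joint): Push button in the middle of the lid of canister 2: m it is pressed in. 0 = up (out), as all start; 0.010 = fully home. Pressing it home takes up to 5 N, straight down. A sound one snaps and stays down (about 0.010) when let go; one with a worn latch comes back up to 0.
- button_2_top (a point): Centre of the top face of the button of canister 2, a white disc 52 mm across on the canister's axis; 80 mm above the counter when up (14 mm proud of the lid), 70 mm when home.
- canister_3: Canister 3: round click-top storage canister, 100 mm across, steel body with grey lid, 66 mm high to the top of the lid; too wide to grasp, 0.4 to 0.8 kg. Origin: centre of its underside, z up. It stands loose on the counter. All three look alike; any of them may have a worn latch.
- button_3 (a joint): Push button in the middle of the lid of canister 3: m it is pressed in. 0 = up (out), as all start; 0.010 = fully home. Pressing it home takes up to 5 N, straight down. A sound one snaps and stays down (about 0.010) when let go; one with a worn latch comes back up to 0.
- button_3_top (a point): Centre of the top face of the button of canister 3, a white disc 52 mm across on the canister's axis; 80 mm above the counter when up (14 mm proud of the lid), 70 mm when home.
- rack: Set-aside rack fixed to the counter: two steel rails parallel to its y axis, 170 mm long, 10 mm thick, 18 mm high, 150 mm apart between inner faces (inner faces at x = -75 and +75 mm), with a flat dark mat of no height between them, level with the counter, 150 x 170 mm. Open at both y ends. Origin: centre, at counter level. It is on the left or on the right of the counter, the bin on the other side.
- bin: Bystander: grey plastic bin with hinged flap lid, 130 x 130 mm, 156 mm high (a flap standing open can reach 245 mm), 0.9 kg. Origin: centre of its underside.
- mug: Bystander: white enamel mug, 84 mm across, 80 mm high; its handle reaches about 80 mm from the axis in its own +y direction, which points towards the robot or sideways, away from the canisters. Origin: centre of its underside.
- bowl: Bystander: clear glass bowl, 110 mm across the rim, 50 mm high. Origin: centre of its underside.
There are look-alikes about, which are no part of the job. What is shaped like the canister_3 but green or orange is not meant. What is shaped like the canister_1 but orange is not meant.

How it is judged:
On the way:
1. the canister with the worn latch has had its button pressed fully home while it still stood in its place (value of joint button_2 above 0.0085 m and distance of canister_2 from where it was at the start of the episode below 0.03 m), for 0.04 s.
At the end, for the whole second after the job is handed in: Sound canisters: button in over 7.5 mm, within 30 mm of their start. The failing one: button up, upright, at rest in the rack, its centre within 35 mm of the rack's along the rails and 30 mm across. Mug, bowl and bin within 20 mm of their start (value of joint each of button_1, button_3 above 0.0075 m and distance of each of canister_1, canister_3 from where it was at the start of the episode below 0.03 m and value of joint button_2 below 0.003 m and linear speed of canister_2 below 0.01 m/s and angle between canister_2's own z axis and vertical below 0.05 rad and height (world z) of canister_2 below 0.008 m and y of canister_2 in the frame of rack between -0.035 and 0.035 m and x of canister_2 in the frame of rack between -0.03 and 0.03 m and distance of each of mug, bowl, bin from where it was at the start of the episode below 0.02 m); the robot touches nothing.
It fails at once if a canister is lifted off the counter or tipped (height (world z) of any of canister_1, canister_2, canister_3 above 0.02 m or angle between any of canister_1, canister_2, canister_3's own z axis and vertical above 0.3 rad).
It fails at once if the mug, bowl or bin is shifted by 20 mm or tipped (distance of any of mug, bowl, bin from where it was at the start of the episode above 0.02 m or angle between any of mug, bowl, bin's own z axis and vertical above 0.25 rad).
It also fails if it takes over 69 s, if anything falls off the work surface, if the arm or the gripper's body presses on something with over 40 N, if the wrist force passes 120 N, or if a joint passes its speed limit or range.

ROBOT

A 6-joint arm with a two-finger parallel gripper is mounted at the origin on the work surface. World frame = base frame: x ahead of the robot, y to its left, z up, the work surface at z = 0. Lengths are in m, angles in rad, forces in N, time in s.
With the tool pointing down it reaches from about 0.35 to 0.775 m from the base axis. Payload 7.3 kg.
Tool frame: the origin (TCP) lies between the finger pads; the fingertips stand 17 mm ahead of it and the grasp point (between the pads) lies 2 mm behind it; z points along the fingers, y is the direction in which the jaws open and shut (so a half turn about z gives the same grasp; the last joint's range is limited). The gripper opens to 92 mm and grips with 3 to 60 N. Pads are 19 mm wide; open, the fingers measure 130 mm over their backs; the gripper's body (75 mm by 190 mm) begins 47 mm behind the grasp point.
Start: joints at [1.016, 0.342, 1.524, -0, 1.275, -0.146], TCP at [0.209, 0.482, 0.244] pointing down, gripper open.
Joint ranges: [-2.53, 2.53], [-0.77, 2.02], [0.04, 2.7], [-1, 4.14], [0.28, 2.66], [-3.11, 3.11]. Speed limits (rad/s): [2.57, 2.57, 3.14, 3.14, 3.14, 3.14].

INTERFACE

Orientations are given as [roll, pitch, yaw] about the fixed x, y, z axes, in that order (R = Rz(yaw) Ry(pitch) Rx(roll)).
In Python, from cell import sensors, vision, hand_in gives the robot as it stands.
- The arm moves only by the tool step_arm, never from a script. Its argument "series" is a list of rows, each a list of 5 numbers: the opening, from 0 (shut) to 1 (fully open), then the shift along the world's x, y, z each as a share of 25 mm, from -1 to 1, then the turn about the world's z as a share of 0.08 rad, from -1 to 1. A call has 1 to 12 rows; each row shifts and turns the commanded pose from where the row before left it; what a row does not reach is not made up. A row lasts 1/10 s, in which the tool goes at most 50 mm and 8.59 degrees, less where a joint would pass 70% of its speed; a pose out of reach is approached as far as the arm can. A call with a number of a shift or a turn outside -1 to 1 is refused whole. A call with a gripper value outside its range is refused whole. The fingers move at their own pace and stop on an object; "squeeze" is the grip in N (left out, the last holds). Time passes only in rows, so rows that do not move let the fingers close. It gives the time, the measured TCP pose, the force and the opening at its end, in the units of the state.
- sensors.observe(): the state, without advancing time (a new reading comes with each control period).
- vision.read_camera(name): name is "side" or "top"; returns a dict with "pixels" (400x640x3 uint8, blue, green, red), "range_z" (400x640 float32, m along the optical axis (not along the pixel's ray), 0 where there is no reading), "camera_matrix" (3x3 intrinsics, pixels), "pose" (4x4, takes a point from camera to world coordinates). Camera axes: x right, y down, z forward; pixel columns grow to the right and rows downward; lengths in m; the calibration is good to about 2 mm. A picture is of the moment at which its call begins.
- hand_in(): hands the job in, once; it reports no verdict.
The state is a dict: "time": time; "qpos": joint angles; "qvel": joint speeds; "joint_efforts": joint torques, N m; "tool_pos": TCP position; "tool_rot": TCP orientation; "contact_force": force on the tool from outside, world axes, zero at the start; "torque": the same for the moment, N m; "opening": finger opening in m.
Only numpy, scipy, OpenCV 4.12 (cv2) and the standard library are available. Lean on these libraries where they do the work, as an engineer would, in place of code of your own. Each camera call takes 0.05 s, during which the arm holds its last target.

## Working session

There is one attempt and no reset: what is moved stays moved. The work goes in short steps, Python scripts to look and compute and a tool call to move; the robot and the scene stay as the last step left them, time stands still between calls to the robot, and variables do not carry over. Pictures are saved under pics/ and viewed, and the job is handed in when it is done.

Besides the shell and the picture viewer there is one more tool, called after "Request:" as name(argument=value, ...), one argument or row to a line, values as JSON. step_arm: Moves the arm, as the interface text tells. Its arguments: {"type":"object","properties":{"series":{"type":"array","items":{"type":"array","items":{"type":"number","minimum":-1,"maximum":1}}},"squeeze":{"type":"number"}},"required":["series"]}

```bash
mkdir -p pics; ls; python3 - <<'E'
from cell import sensors, vision
import cv2,numpy as np
s=sensors.observe();print({k:np.round(v,3) for k,v in s.items()})
for n in("side","top"):
    c=vision.read_camera(n);cv2.imwrite(f"pics/{n}0.png",c["pixels"]);np.savez(f"{n}0.npz",**c)
    print(n,c["camera_matrix"],c["pose"].round(3))
E
```

```text
pics
{'time': np.float64(0.0), 'qpos': array([ 1.016,  0.343,  1.525, -0.   ,  1.275, -0.146]), 'qvel': array([ 0.001,  0.001, -0.001, -0.001,  0.002, -0.002]), 'joint_efforts': array([-2.0000e-03, -4.3124e+01, -2.4422e+01,  7.2000e-02,  5.6000e-02,
       -0.0000e+00]), 'tool_pos': array([0.208, 0.481, 0.243]), 'tool_rot': array([-3.14 , -0.   ,  2.733]), 'contact_force': array([-0.25 ,  0.117,  0.29 ]), 'torque': array([-0.026, -0.008, -0.008]), 'opening': np.float64(0.092)}
side [[386.34812507   0.         320.43022301]
 [  0.         386.34812507 198.42899391]
 [  0.           0.           1.        ]] [[ 0.866 -0.278  0.416  0.107]
 [-0.5   -0.492  0.713 -0.692]
 [ 0.007 -0.825 -0.565  0.614]
 [ 0.     0.     0.     1.   ]]
top [[366.51582349   0.         318.59612953]
 [  0.         366.51582349 196.18552958]
 [  0.           0.           1.        ]] [[-2.800e-02 -9.840e-01  1.770e-01  3.040e-01]
 [-1.000e+00  2.600e-02 -1.200e-02  1.000e-03]
 [ 8.000e-03 -1.770e-01 -9.840e-01  1.117e+00]
 [ 0.000e+00  0.000e+00  0.000e+00  1.000e+00]]
```

View pics/side0.png

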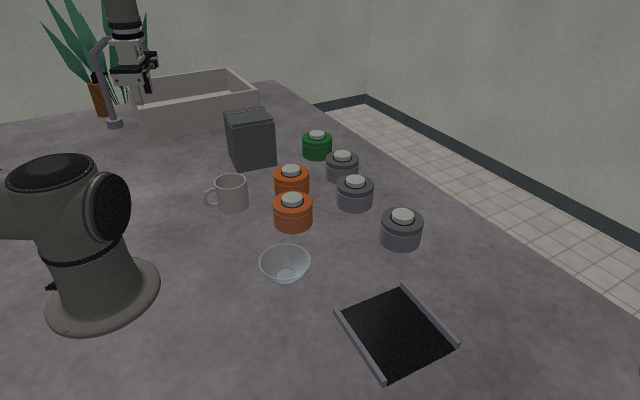

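View pics/top0.png

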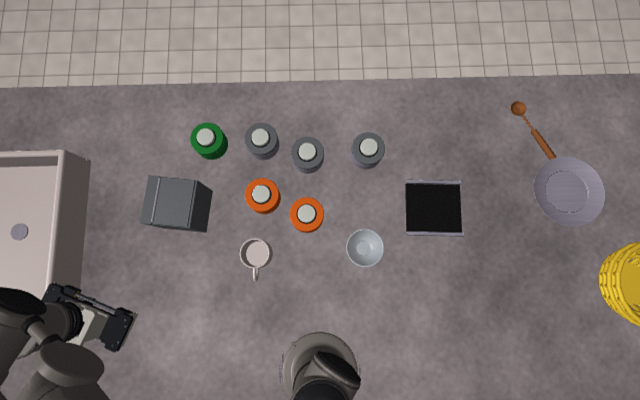

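Both views agree. The candidates in the top picture are three grey canisters at (261,137), (307,151) and (369,147), which I choose. The look-alikes are green at (206,137) and orange at (261,195) and (306,214). The rack is at (434,208) with its rails along world y, so one open end faces the canisters. The bowl is at (365,247), the mug at (255,254) and the bin at (178,203).

```bash
cat > h.py <<'E'
import numpy as np,cv2
def ray(c,u,v):
    K=c["camera_matrix"];P=c["pose"]
    d=P[:3,:3]@np.linalg.solve(K,[u,v,1.]);return P[:3,3],d
def plane(c,u,v,z):
    o,d=ray(c,u,v);return o+d*(z-o[2])/d[2]
def tri(a,b):
    A=[];B=[]
    for o,d in(a,b):
        d=d/np.linalg.norm(d);M=np.eye(3)-np.outer(d,d);A.append(M);B.append(M@o)
    return np.linalg.lstsq(np.vstack(A),np.hstack(B),rcond=None)[0]
def blobs(img,seeds,r=20,th=150):
    g=img.min(2);out=[]
    for u,v in seeds:
        m=np.zeros(g.shape,np.uint8);m[v-r:v+r,u-r:u+r]=(g[v-r:v+r,u-r:u+r]>th)
        n,l,st,ce=cv2.connectedComponentsWithStats(m)
        i=l[v,u];out.append((ce[i],st[i,2:5].tolist()) if i else None)
    return out
E
python3 - <<'E'
from h import *
t=dict(np.load("top0.npz"));s=dict(np.load("side0.npz"))
T=[(261,137),(307,151),(369,147)];S=[(342,156),(355,180),(403,216)]
bt=blobs(t["pixels"],T);bs=blobs(s["pixels"],S)
for a,b in zip(bt,bs):
    print(a,b)
    print(" top@.08",plane(t,*a[0],.08).round(4)," side@.08",plane(s,*b[0],.08).round(4),"tri",tri(ray(t,*a[0]),ray(s,*b[0])).round(4))
# rack mat
for n,c,(u,v) in(("top",t,(434,208)),("side",s,(395,330))):
    m=(c["pixels"].max(2)<40).astype(np.uint8);k,l,st,ce=cv2.connectedComponentsWithStats(m);i=l[v,u]
    print(n,"mat",i,st[i])
    if i:
        cs,_=cv2.findContours((l==i).astype(np.uint8),0,1);h=cv2.approxPolyDP(max(cs,key=cv2.contourArea),6,True)[:,0]
        print(h.tolist());P=np.array([plane(c,*p,0.) for p in h]);print(P.round(3),P.mean(0).round(3))
# others: bounding range clouds from top
K=t["camera_matrix"]
v,u=np.mgrid[:400,:640];Z=t["range_z"];pc=np.stack([(u-K[0,2])/K[0,0]*Z,(v-K[1,2])/K[1,1]*Z,Z],-1)@t["pose"][:3,:3].T+t["pose"][:3,3]
for n,(a,b,cc,d) in dict(bin=(135,170,215,236),mug=(236,235,276,284),bowl=(342,225,390,270),o1=(242,175,284,216),o2=(287,192,328,236),green=(188,118,229,161),c1=(243,120,281,160),c2=(290,134,326,173),c3=(350,130,388,168)).items():
    p=pc[b:d,a:cc].reshape(-1,3);p=p[(p[:,2]>.012)&(p[:,2]<.4)];print(n,p.min(0).round(3),p.max(0).round(3))
for n,c in(("t",t["pixels"][110:270,180:480]),("s",s["pixels"][120:270,250:470])):
    cv2.imwrite(f"pics/crop{n}.png",cv2.resize(c,None,fx=2.6,fy=2.6,interpolation=cv2.INTER_CUBIC))
E
```

```text
(array([259.27184466, 136.5776699 ]), [16, 16, 206]) NoneTraceback (most recent call last):
  File "<stdin>", line 7, in <module>
TypeError: 'NoneType' object is not subscriptable
```

```bash
python3 - <<'E'
from h import *
t=dict(np.load("top0.npz"));s=dict(np.load("side0.npz"))
print(s["pixels"][142:175,342].tolist());print(t["pixels"][120:160,261].min(1).tolist())
E
```

```text
[[96, 97, 98], [95, 95, 98], [96, 94, 99], [101, 100, 104], [99, 97, 102], [99, 98, 102], [95, 94, 100], [98, 97, 100], [141, 148, 143], [137, 143, 138], [135, 140, 138], [134, 141, 135], [135, 142, 137], [134, 140, 137], [134, 141, 136], [119, 124, 119], [85, 88, 86], [87, 91, 89], [90, 95, 91], [67, 71, 68], [48, 46, 48], [79, 77, 75], [80, 79, 76], [74, 78, 74], [53, 51, 51], [51, 49, 48], [51, 50, 49], [53, 51, 51], [78, 74, 75], [73, 67, 70], [69, 65, 64], [72, 66, 66], [72, 67, 67]]
[112, 112, 108, 92, 88, 88, 85, 86, 122, 169, 173, 171, 171, 170, 172, 173, 173, 172, 173, 172, 174, 173, 176, 178, 157, 83, 41, 55, 92, 94, 94, 94, 91, 85, 64, 65, 66, 70, 71, 81]
```

```bash
cat > m.py <<'E'
from h import *
t=dict(np.load("top0.npz"));s=dict(np.load("side0.npz"))
T=[(261,137),(307,151),(369,147)];S=[(342,154),(355,178),(403,213)]
bt=blobs(t["pixels"],T,th=140);bs=blobs(s["pixels"],S,th=117)
for a,b in zip(bt,bs):
    print(a,b)
    print(" top@.08",plane(t,*a[0],.08).round(4)," side@.08",plane(s,*b[0],.08).round(4),"tri",tri(ray(t,*a[0]),ray(s,*b[0])).round(4))
for n,c,(u,v) in(("top",t,(434,208)),("side",s,(395,330))):
    m=cv2.morphologyEx((c["pixels"].max(2)<50).astype(np.uint8),cv2.MORPH_CLOSE,np.ones((5,5)));k,l,st,ce=cv2.connectedComponentsWithStats(m);i=l[v,u]
    print(n,"mat",i,st[i])
    if i:
        cs,_=cv2.findContours((l==i).astype(np.uint8),0,1);h=cv2.approxPolyDP(max(cs,key=cv2.contourArea),6,True)[:,0]
        print(h.tolist());P=np.array([plane(c,*p,0.) for p in h]);print(P.round(3),P.mean(0).round(3))
K=t["camera_matrix"]
v,u=np.mgrid[:400,:640];Z=t["range_z"];pc=np.stack([(u-K[0,2])/K[0,0]*Z,(v-K[1,2])/K[1,1]*Z,Z],-1)@t["pose"][:3,:3].T+t["pose"][:3,3]
for n,(a,b,cc,d) in dict(bin=(135,170,215,236),mug=(236,235,276,284),bowl=(342,225,390,270),rack=(400,175,468,240),o1=(242,175,284,216),o2=(287,192,328,236),green=(188,118,229,161),c1=(243,120,281,160),c2=(290,134,326,173),c3=(350,130,388,168)).items():
    p=pc[b:d,a:cc].reshape(-1,3);p=p[(p[:,2]>.012)&(p[:,2]<.4)];print(n,p.min(0).round(3),p.max(0).round(3))
for n,c in(("t",t["pixels"][110:270,180:480]),("s",s["pixels"][120:270,250:470])):
    cv2.imwrite(f"pics/crop{n}.png",cv2.resize(c,None,fx=2.6,fy=2.6,interpolation=cv2.INTER_CUBIC))
E
python3 m.py
```

```text
(array([259.29047619, 136.5047619 ]), [16, 16, 210]) (array([341.90384615, 153.31730769]), [17, 8, 104])
 top@.08 [0.6739 0.1585 0.08  ]  side@.08 [0.6739 0.1562 0.08  ] tri [0.675  0.1586 0.0785]
(array([306.43457944, 150.79439252]), [16, 17, 214]) (array([355.02173913, 178.86956522]), [19, 9, 138])
 top@.08 [0.6265 0.0202 0.08  ]  side@.08 [0.6262 0.0173 0.08  ] tri [0.6276 0.02   0.078 ]
(array([368.37327189, 146.38709677]), [17, 16, 217]) (array([402.56603774, 213.48584906]), [22, 12, 212])
 top@.08 [ 0.6353 -0.1627  0.08  ]  side@.08 [ 0.6358 -0.1646  0.08  ] tri [ 0.6363 -0.1633  0.0787]
top mat 26 [ 406  184   56   48 2582]
[[406, 184], [407, 230], [461, 231], [458, 185]]
[[ 0.536 -0.287  0.   ]
 [ 0.392 -0.279  0.   ]
 [ 0.385 -0.444  0.   ]
 [ 0.528 -0.449  0.   ]] [ 0.46  -0.365  0.   ]
side mat 86 [ 341  287  115   99 5853]
[[399, 287], [341, 311], [387, 385], [455, 349]]
[[ 0.538 -0.285  0.   ]
 [ 0.398 -0.277  0.   ]
 [ 0.382 -0.443  0.   ]
 [ 0.53  -0.451  0.   ]] [ 0.462 -0.364  0.   ]
bin [0.402 0.315 0.012] [0.546 0.461 0.167]
mug [0.256 0.131 0.013] [0.375 0.213 0.085]
bowl [ 0.289 -0.194  0.012] [ 0.395 -0.087  0.056]
rack [ 0.372 -0.451  0.012] [ 0.545 -0.274  0.024]
o1 [0.453 0.105 0.012] [0.552 0.203 0.084]
o2 [ 0.392 -0.023  0.014] [0.491 0.075 0.085]
green [0.629 0.27  0.012] [0.727 0.369 0.085]
c1 [0.624 0.108 0.012] [0.723 0.207 0.085]
c2 [ 0.577 -0.029  0.013] [0.675 0.068 0.085]
c3 [ 0.585 -0.212  0.012] [ 0.683 -0.114  0.084]
```

Request:
step_arm(
  series=[
    [0,0.93,-0.65,0,0],
    [0,0.93,-0.65,0,0],
    [0,0.93,-0.65,0,0],
    [0,0.93,-0.65,0,0],
    [0,0.93,-0.65,0,0],
    [0,0.93,-0.65,0,0],
    [0,0.93,-0.65,0,0],
    [0,0.93,-0.65,0,0],
    [0,0.93,-0.65,0,0],
    [0,0.93,-0.65,0,0],
  ],
  squeeze=10,
)

```text
time: 1.1
tool_pos: [0.4419, 0.3184, 0.2434]
tool_rot: [-3.141, -0.001, 2.733]
contact_force: [-0.2, -0.1, -0.2]
opening: 0.0166
```

Request:
step_arm(
  series=[
    [0,0.93,-0.65,0,0],
    [0,0.93,-0.65,0,0],
    [0,0.93,-0.65,0,0],
    [0,0.93,-0.65,0,0],
    [0,0.93,-0.65,0,0],
    [0,0.93,-0.65,0,0],
    [0,0.93,-0.65,0,0],
    [0,0.93,-0.65,0,0],
    [0,0.93,-0.65,0,0],
    [0,0.93,-0.65,0,0],
    [0,0,0,0,0],
  ],
)

```text
time: 2.2
tool_pos: [0.6756, 0.1539, 0.242]
tool_rot: [-3.14, -0.0, 2.729]
contact_force: [-1.0, -0.3, -0.3]
opening: 0.0007
```

Request:
step_arm(
  series=[
    [0,0,0.16,-1,0],
    [0,0,0,-1,0],
    [0,0,0,-1,0],
    [0,0,0,-1,0],
    [0,0,0,-1,0],
    [0,0,0,-0.4,0],
    [0,0,0,0,0],
  ],
)

```text
time: 2.9
tool_pos: [0.6724, 0.1611, 0.107]
tool_rot: [-3.14, -0.003, 2.733]
contact_force: [0.4, -0.1, -0.1]
opening: 0.0005
```

Request:
step_arm(
  series=[
    [0,0,0,-0.16,0],
    [0,0,0,-0.16,0],
    [0,0,0,-0.16,0],
    [0,0,0,0,0],
  ],
)

```text
time: 3.3
tool_pos: [0.6739, 0.1608, 0.097]
tool_rot: [3.141, 0.001, 2.733]
contact_force: [-0.5, 0.2, 3.0]
opening: -0.0
```

Request:
step_arm(
  series=[
    [0,0,0,-0.12,0],
    [0,0,0,-0.12,0],
    [0,0,0,0,0],
  ],
)

```text
time: 3.6
tool_pos: [0.6733, 0.1607, 0.0899]
tool_rot: [-3.141, -0.001, 2.733]
contact_force: [-0.0, 0.7, 0.2]
opening: 0.0006
```

Request:
step_arm(
  series=[
    [0,0,0,-0.1,0],
    [0,0,0,0,0],
  ],
)

```text
time: 3.8
tool_pos: [0.6734, 0.1607, 0.0876]
tool_rot: [-3.141, -0.001, 2.733]
contact_force: [-0.3, -0.3, -0.7]
opening: 0.0005
```

Request:
step_arm(
  series=[
    [0,0,0,-0.1,0],
    [0,0,0,0,0],
  ],
)

```text
time: 4.0
tool_pos: [0.6737, 0.1608, 0.0872]
tool_rot: [3.141, 0.001, 2.733]
contact_force: [-3.6, 0.1, 8.5]
opening: 0.0007
```

Request:
step_arm(
  series=[
    [0,0,0,-0.06,0],
    [0,0,0,0,0],
  ],
)

```text
time: 4.2
tool_pos: [0.6738, 0.1608, 0.0871]
tool_rot: [3.141, 0.001, 2.733]
contact_force: [-7.6, -0.8, 14.7]
opening: 0.0004
```

Request:
step_arm(
  series=[
    [0,0,0,0.5,0],
    [0,0,0,1,0],
    [0,0,0,1,0],
    [0,-0.3,-0.93,0,0],
    [0,-0.3,-0.93,0,0],
    [0,-0.3,-0.93,0,0],
    [0,-0.3,-0.93,0,0],
    [0,-0.3,-0.93,0,0],
    [0,-0.3,-0.93,0,0],
    [0,0,0,-1,0],
    [0,0,0,-0.6,0],
    [0,0,0,0,0],
  ],
)

```text
time: 5.4
tool_pos: [0.6274, 0.021, 0.1048]
tool_rot: [-3.14, -0.004, 2.732]
contact_force: [-0.1, 0.4, 0.3]
opening: 0.0003
```

```bash
cat > look.py <<'E'
import sys
from cell import sensors,vision
from h import *
k=sys.argv[1]
for n in("side","top"):
    c=vision.read_camera(n);np.savez(f"{n}{k}.npz",**c)
    p=c["pixels"];p=p[110:400,230:480] if n=="side" else p[100:260,180:480]
    cv2.imwrite(f"pics/{n}{k}.png",cv2.resize(p,None,fx=2 if n=="side" else 2.6,fy=2 if n=="side" else 2.6,interpolation=cv2.INTER_CUBIC))
E
python3 look.py 1
```

```text
(no output)
```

View pics/side1.png

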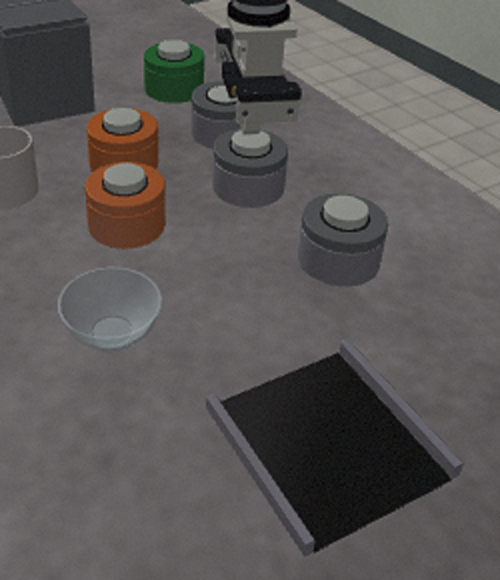

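Canister A's button at crop (222,95) looks low, as if it stayed down; I'll check that with numbers later. The fingertips are centred over B's button at crop (250,140). Pressing B next.

Request:
step_arm(
  series=[
    [0,0,0,-0.16,0],
    [0,0,0,-0.16,0],
    [0,0,0,-0.16,0],
    [0,0,0,-0.12,0],
    [0,0,0,0,0],
  ],
)

```text
time: 6.0
tool_pos: [0.6283, 0.0213, 0.0912]
tool_rot: [-3.141, -0.001, 2.733]
contact_force: [0.3, -0.3, -0.2]
opening: 0.0006
```

Request:
step_arm(
  series=[
    [0,0,0,-0.12,0],
    [0,0,0,-0.1,0],
    [0,0,0,0,0],
  ],
)

```text
time: 6.3
tool_pos: [0.6287, 0.0213, 0.0872]
tool_rot: [3.141, 0.001, 2.733]
contact_force: [-3.7, 0.5, 7.4]
opening: 0.0006
```

Request:
step_arm(
  series=[
    [0,0,0,-0.07,0],
    [0,0,0,0,0],
  ],
)

```text
time: 6.5
tool_pos: [0.6288, 0.0212, 0.0871]
tool_rot: [3.141, 0.001, 2.733]
contact_force: [-6.2, 0.3, 16.8]
opening: 0.0006
```

Request:
step_arm(
  series=[
    [0,0,0,0.5,0],
    [0,0,0,1,0],
    [0,0,0,1,0],
    [0,0.04,-0.92,0,0],
    [0,0.04,-0.92,0,0],
    [0,0.04,-0.92,0,0],
    [0,0.04,-0.92,0,0],
    [0,0.04,-0.92,0,0],
    [0,0.04,-0.92,0,0],
    [0,0.04,-0.92,0,0],
    [0,0.04,-0.92,0,0],
    [0,0,0,0,0],
  ],
)

```text
time: 7.7
tool_pos: [0.6366, -0.1658, 0.1469]
tool_rot: [-3.141, 0.001, 2.73]
contact_force: [0.7, -0.4, 0.7]
opening: 0.0007
```

```bash
python3 look.py 2
```

```text
(no output)
```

View pics/side2.png

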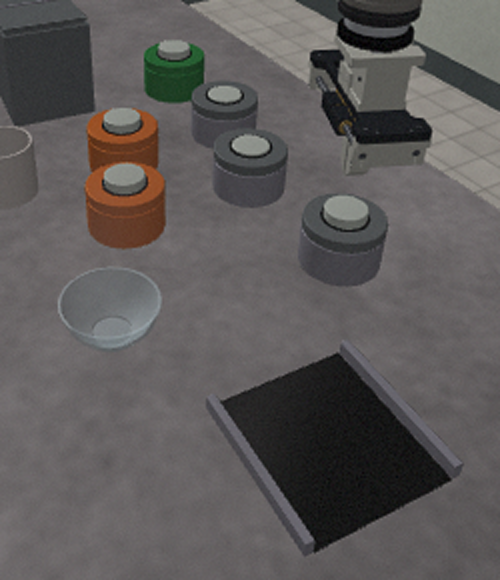

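A at crop (224,95) and B at (250,146) both sit low, so both stayed down. Now pressing C at crop (345,212).

Request:
step_arm(
  series=[
    [0,0,0.08,-1,0],
    [0,0,0,-0.8,0],
    [0,0,0,-0.16,0],
    [0,0,0,-0.16,0],
    [0,0,0,-0.12,0],
    [0,0,0,0,0],
  ],
)

```text
time: 8.4
tool_pos: [0.6372, -0.1603, 0.0919]
tool_rot: [3.141, 0.001, 2.733]
contact_force: [-0.9, 1.7, 3.2]
opening: 0.0004
```

Request:
step_arm(
  series=[
    [0,0,0,-0.12,0],
    [0,0,0,-0.1,0],
    [0,0,0,0,0],
  ],
)

```text
time: 8.7
tool_pos: [0.6374, -0.1607, 0.0872]
tool_rot: [3.141, 0.002, 2.733]
contact_force: [-2.2, 3.7, 10.0]
opening: 0.0009
```

Request:
step_arm(
  series=[
    [0,0,0,-0.07,0],
    [0,0,0,0,0],
  ],
)

```text
time: 8.9
tool_pos: [0.6375, -0.1606, 0.087]
tool_rot: [3.141, 0.003, 2.733]
contact_force: [-5.2, 4.5, 19.3]
opening: 0.0008
```

Request:
step_arm(
  series=[
    [0.6,0,0,0.5,0],
    [0.6,0,0,1,0],
    [0.6,0,0,1,0],
    [0.6,0,1,0.6,0],
    [0.6,0,1,0,0],
    [0.6,0,1,0,0],
    [0.6,0,0,0,0],
  ],
)

```text
time: 9.6
tool_pos: [0.6366, -0.0831, 0.1613]
tool_rot: [3.141, -0.0, 2.736]
contact_force: [0.1, 1.0, 0.0]
opening: 0.0514
```

```bash
python3 look.py 3; python3 - <<'E'
from h import *
for k in(0,3):
    t=dict(np.load(f"top{k}.npz"));s=dict(np.load(f"side{k}.npz"))
    bt=blobs(t["pixels"],[(261,137),(307,151),(369,147)],th=140);bs=blobs(s["pixels"],[(342,157),(355,182),(403,215)],th=112)
    for a,b in zip(bt,bs): print(k,a,b,a and b and tri(ray(t,*a[0]),ray(s,*b[0])).round(4))
    Z=t["range_z"];print([float(np.median(Z[v-3:v+4,u-3:u+4])) for u,v in((260,137),(306,151),(368,147))])
E
```

```text
0 (array([259.29047619, 136.5047619 ]), [16, 16, 210]) (array([341.94285714, 153.28571429]), [17, 8, 105]) [0.675  0.1585 0.0786]
0 (array([306.43457944, 150.79439252]), [16, 17, 214]) (array([354.9787234 , 178.84397163]), [19, 9, 141]) [0.6275 0.02   0.0781]
0 (array([368.37327189, 146.38709677]), [17, 16, 217]) (array([402.40277778, 213.5462963 ]), [22, 12, 216]) [ 0.6362 -0.1632  0.0786]
[1.083619236946106, 1.0780386924743652, 1.0809130668640137]
3 (array([259.85365854, 137.72682927]), [17, 16, 205]) (array([341.84466019, 156.4368932 ]), [17, 8, 103]) [0.6749 0.1584 0.0681]
3 None (array([354.75714286, 181.96428571]), [19, 10, 140]) None
3 None (array([402.40277778, 213.5462963 ]), [22, 12, 216]) None
[1.0944411754608154, 0.6066426038742065, 0.5961701273918152]
```

View pics/side3.png

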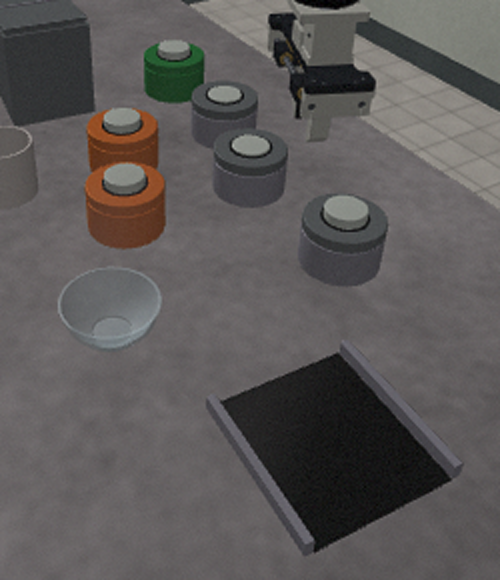

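View pics/top3.png

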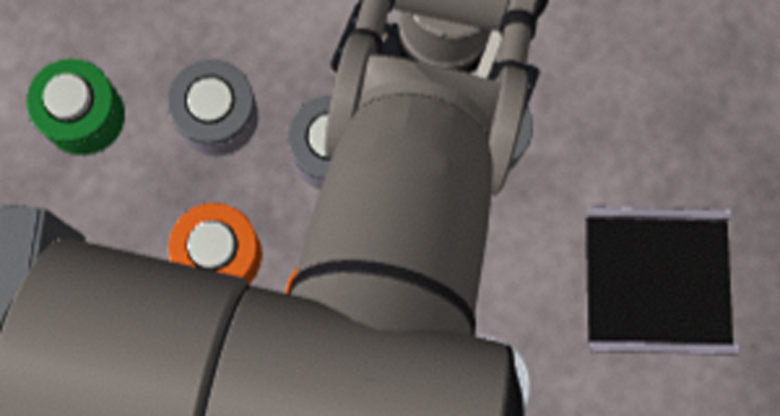

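A and B stayed down: A's triangulated top fell from 0.0786 to 0.0681 m, and B's side blob dropped about 3 px. C's button popped back up, since its side blob at (402,213.5) is identical to the start. C is the one to move. I'll push it first in -x to line it up with the rack's +y opening, then in -y, with the fingers half open as a cradle.

Request:
step_arm(
  series=[
    [0.55,0.36,-0.26,0,0.92],
    [0.55,0.36,-0.26,0,0.92],
    [0.55,0.36,-0.26,0,0.92],
    [0.55,0.36,-0.26,0,0.92],
    [0.55,0.36,-0.26,0,0.92],
    [0.55,0.36,-0.26,0,0.92],
    [0.55,0.36,-0.26,0,0.92],
    [0.55,0.36,-0.26,0,0.92],
    [0.55,0.36,-0.26,0,0.92],
    [0.55,0,0,0,0],
  ],
)

```text
time: 10.7
tool_pos: [0.718, -0.1468, 0.1604]
tool_rot: [-3.141, -0.0, -2.89]
contact_force: [-0.6, 0.3, -0.3]
opening: 0.0503
```

Request:
step_arm(
  series=[
    [0.55,0,0,-0.8,0],
    [0.55,0,0,-0.8,0],
    [0.55,0,0,-0.8,0],
    [0.55,0,0,-0.8,0],
    [0.55,0,0,-0.8,0],
    [0.55,0,0,-0.8,0],
    [0.55,0,0,0,0],
  ],
)

```text
time: 11.4
tool_pos: [0.7151, -0.1443, 0.0375]
tool_rot: [3.138, -0.006, -2.891]
contact_force: [-0.3, 0.1, 0.4]
opening: 0.0507
```

```bash
python3 look.py 4
```

```text
(no output)
```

View pics/side4.png

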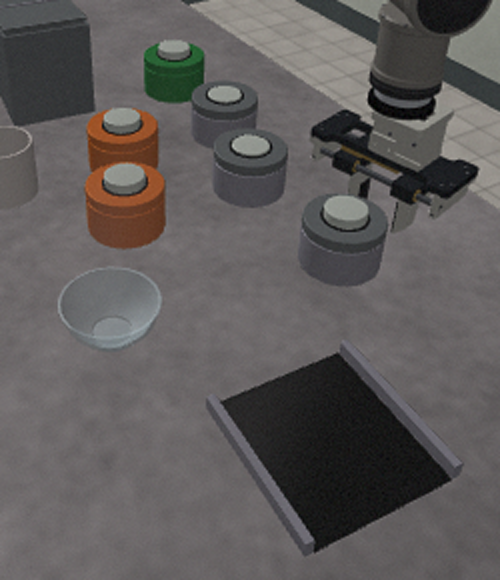

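Request:
step_arm(
  series=[
    [0.55,-0.4,-0.1,0.1,0],
    [0.55,-0.4,-0.1,0,0],
    [0.55,-0.4,-0.1,0,0],
    [0.55,-0.4,-0.1,0,0],
    [0.55,0,0,0,0],
  ],
)

```text
time: 12.0
tool_pos: [0.6776, -0.155, 0.0458]
tool_rot: [-3.14, 0.002, -2.889]
contact_force: [0.4, -0.9, -0.3]
opening: 0.0507
```

Request:
step_arm(
  series=[
    [0.55,-0.4,-0.1,-0.08,0],
    [0.55,-0.4,-0.1,0,0],
    [0.55,-0.4,-0.1,0,0],
    [0.55,-0.4,-0.1,0,0],
    [0.55,-0.4,-0.1,0,0],
    [0.55,0,0,0,0],
  ],
)

```text
time: 12.6
tool_pos: [0.628, -0.1673, 0.0432]
tool_rot: [-3.14, 0.001, -2.889]
contact_force: [-0.0, -0.4, -0.4]
opening: 0.0508
```

```bash
python3 look.py 5; python3 - <<'E'
from h import *
s=dict(np.load("side5.npz"))
p=plane(s,402.4,213.5,.08);print("ref",p)
m=(s["pixels"].min(2)>112).astype(np.uint8)
n,l,st,ce=cv2.connectedComponentsWithStats(m)
for i in range(1,n):
    if 90<st[i,4]<450: 
        print(ce[i].round(1),st[i,2:].tolist(),plane(s,*ce[i],.08).round(4))
E
```

```text
ref [ 0.63540014 -0.16448628  0.08      ]
[62.3 11.6] [28, 36, 267] [0.0172 3.3501 0.08  ]
[110.2  69.8] [17, 50, 206] [0.1745 1.4003 0.08  ]
[ 10.9 131.6] [22, 15, 134] [-0.1809  0.8081  0.08  ]
[341.9 156.4] [17, 8, 104] [0.6635 0.14   0.08  ]
[290.4 167.9] [18, 9, 129] [0.503  0.1533 0.08  ]
[354.7 181.9] [19, 10, 141] [0.6172 0.0052 0.08  ]
[291.6 196.9] [20, 11, 176] [0.4421 0.0236 0.08  ]
[453.7 219.5] [33, 16, 130] [ 0.7224 -0.2401  0.08  ]
[386.  225.6] [23, 14, 252] [ 0.574  -0.1818  0.08  ]
[ 20.7 270.3] [45, 24, 309] [-0.1203  0.0539  0.08  ]
[  7.8 295.9] [20, 18, 122] [-0.1368 -0.0097  0.08  ]
[232.1 310.1] [14, 13, 103] [ 0.1984 -0.237   0.08  ]
[155.8 316.5] [16, 15, 107] [ 0.0822 -0.1862  0.08  ]
```

View pics/side5.png

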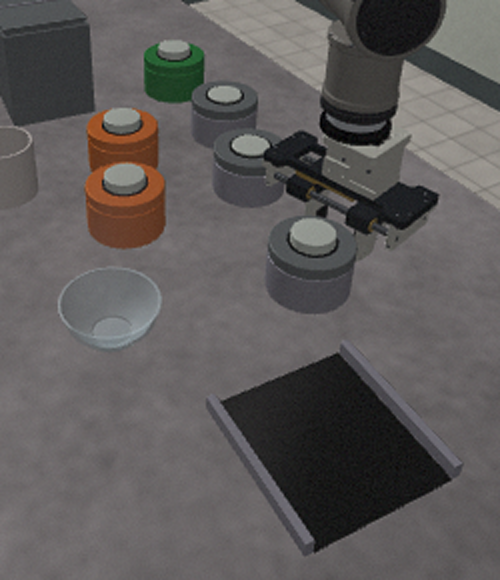

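The canister has slid upright to about (0.574,-0.180), with its button at crop (313,232) still up. Continuing.

Request:
step_arm(
  series=[
    [0.55,-0.4,-0.1,0,0],
    [0.55,-0.4,-0.1,0,0],
    [0.55,-0.4,-0.1,0,0],
    [0.55,-0.4,-0.1,0,0],
    [0.55,-0.4,-0.1,0,0],
    [0.55,-0.4,-0.1,0,0],
    [0.55,-0.4,-0.1,0,0],
    [0.55,-0.4,-0.1,0,0],
    [0.55,-0.4,-0.1,0,0],
    [0.55,-0.3,-0.08,0,0],
    [0.55,0,0,0,0],
  ],
)

```text
time: 13.8
tool_pos: [0.5283, -0.1913, 0.0413]
tool_rot: [3.14, -0.002, -2.889]
contact_force: [0.1, 0.9, 0.3]
opening: 0.0502
```

```bash
python3 look.py 6; cat > c.py <<'E'
import sys
from h import *
s=dict(np.load(f"side{sys.argv[1]}.npz"))
m=(s["pixels"].min(2)>112).astype(np.uint8)
n,l,st,ce=cv2.connectedComponentsWithStats(m)
for i in range(1,n):
    if 90<st[i,4]<600 and 330<ce[i][0]<450 or (330<ce[i][0]<450 and st[i,4]>80): 
        print(ce[i].round(1),st[i,2:].tolist(),plane(s,*ce[i],.08).round(4))
E
python3 c.py 6
```

```text
[346.3 118.8] [38, 30, 498] [0.827  0.3669 0.08  ]
[341.8 156.4] [17, 8, 105] [0.6634 0.1402 0.08  ]
[352.4 181.8] [13, 10, 100] [0.6119 0.0083 0.08  ]
[390.8 201. ] [35, 19, 188] [ 0.6442 -0.1107  0.08  ]
[355.3 246.6] [24, 16, 306] [ 0.4752 -0.2059  0.08  ]
```

View pics/side6.png

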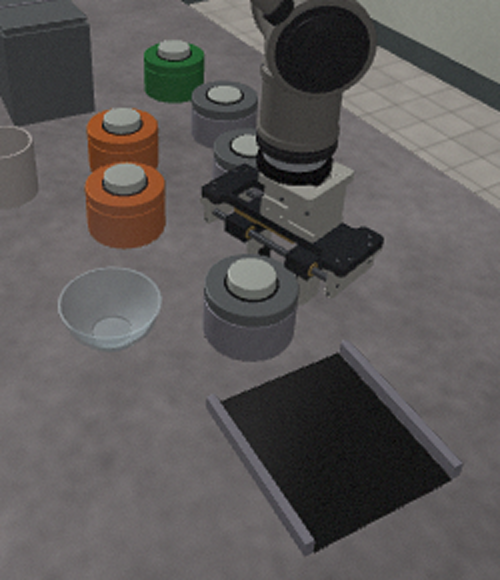

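Request:
step_arm(
  series=[
    [0.55,0.97,0.25,0,0],
    [0.55,0.5,0.12,0,0],
    [0.55,0,0,1,-1],
    [0.55,0,0,1,-1],
    [0.55,0,0,1,-1],
    [0.55,0,0,1,-1],
    [0.55,-0.3,0.2,0,-1],
    [0.55,-0.3,0.2,0,-1],
    [0.55,-0.3,0.2,0,-1],
    [0.55,-0.3,0.2,0,-1],
    [0.55,-0.3,0.2,0,-1],
    [0.55,-0.3,0.2,0,-1],
  ],
)

```text
time: 15.1
tool_pos: [0.5212, -0.1515, 0.1411]
tool_rot: [-3.141, -0.002, 2.592]
contact_force: [-0.9, 1.2, -0.5]
opening: 0.0506
```

Request:
step_arm(
  series=[
    [0.55,-0.2,0.2,0,-1],
    [0.55,-0.2,0.2,0,-1],
    [0.55,-0.2,0.2,0,-1],
    [0.55,-0.2,0.2,0,-1],
    [0.55,-0.2,0.2,0,-1],
    [0.55,-0.2,0.2,0,-1],
    [0.55,-0.2,0,0,-1],
    [0.55,0,0,0,-1],
    [0.55,0,0,0,-1],
    [0.55,0,0,0,-1],
    [0.55,0,0,0,-1],
    [0.55,0,0,0,-1],
  ],
)

```text
time: 16.3
tool_pos: [0.4865, -0.1217, 0.1412]
tool_rot: [-3.14, -0.001, 1.632]
contact_force: [0.1, -1.0, 0.1]
opening: 0.0505
```

Request:
step_arm(
  series=[
    [0.55,0,0,0,-1],
    [0.55,0,0,0,-0.8],
    [0.55,0,0,0,0],
  ],
)

```text
time: 16.6
tool_pos: [0.4866, -0.1218, 0.1413]
tool_rot: [-3.14, -0.0, 1.491]
contact_force: [-0.7, -0.6, -0.6]
opening: 0.0505
```

Request:
step_arm(
  series=[
    [0.55,-0.12,0.2,-0.8,0],
    [0.55,0,0,-0.8,0],
    [0.55,0,0,-0.8,0],
    [0.55,0,0,-0.8,0],
    [0.55,0,0,-0.7,0],
    [0.55,0,0,0,0],
  ],
)

```text
time: 17.2
tool_pos: [0.4823, -0.1163, 0.0421]
tool_rot: [-3.137, -0.002, 1.493]
contact_force: [0.4, -0.1, -0.5]
opening: 0.0505
```

```bash
python3 look.py 7; python3 c.py 7
```

```text
[355.3 246.6] [24, 16, 304] [ 0.4752 -0.2059  0.08  ]
```

View pics/side7.png

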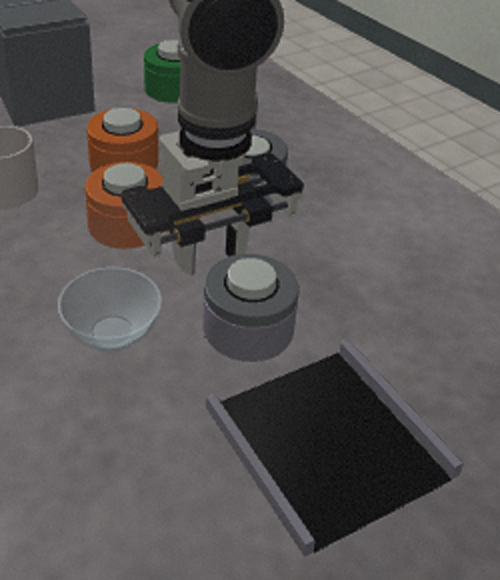

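The fingers are down behind the canister, at crop (185,255) and (235,240), clear of the bowl. Pushing along -y now.

Request:
step_arm(
  series=[
    [0.55,-0.035,-0.4,0,0],
    [0.55,-0.035,-0.4,0,0],
    [0.55,-0.035,-0.4,0,0],
    [0.55,-0.035,-0.4,0,0],
    [0.55,-0.035,-0.4,0,0],
    [0.55,-0.035,-0.4,0,0],
    [0.55,-0.035,-0.4,0,0],
    [0.55,-0.035,-0.4,0,0],
    [0.55,-0.035,-0.4,0,0],
    [0.55,0,0,0,0],
  ],
)

```text
time: 18.3
tool_pos: [0.4761, -0.2087, 0.0442]
tool_rot: [3.141, 0.001, 1.49]
contact_force: [0.8, 1.0, -1.1]
opening: 0.0505
```

```bash
python3 look.py 8; python3 c.py 8
```

```text
[341.5 208.8] [29, 23, 211] [ 0.5222 -0.0789  0.08  ]
[369.3 264.5] [26, 18, 366] [ 0.4693 -0.2631  0.08  ]
```

View pics/side8.png

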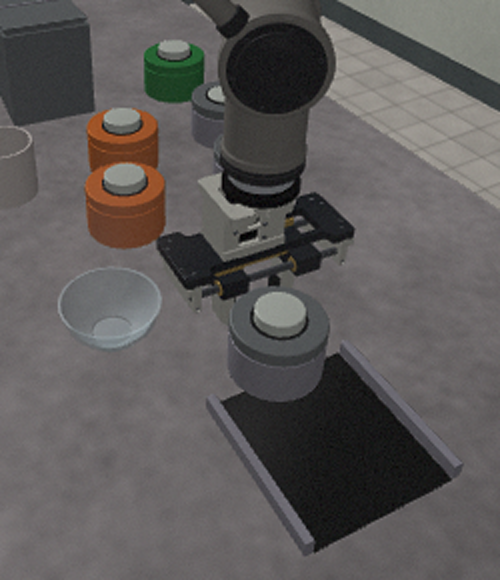

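The canister is entering centred at about (0.469,-0.263), clear of both rails. About 100 mm to go.

Request:
step_arm(
  series=[
    [0.55,-0.035,-0.4,0,0],
    [0.55,-0.035,-0.4,0,0],
    [0.55,-0.035,-0.4,0,0],
    [0.55,-0.035,-0.4,0,0],
    [0.55,-0.035,-0.4,0,0],
    [0.55,-0.035,-0.4,0,0],
    [0.55,-0.035,-0.4,0,0],
    [0.55,-0.035,-0.4,0,0],
    [0.55,-0.035,-0.4,0,0],
    [0.55,-0.035,-0.3,0,0],
    [0.55,0,0,0,0],
  ],
)

```text
time: 19.5
tool_pos: [0.4674, -0.3059, 0.0444]
tool_rot: [3.141, 0.001, 1.49]
contact_force: [-0.6, 0.7, -0.5]
opening: 0.0505
```

```bash
python3 look.py 9; python3 c.py 9
```

```text
[362.6 118.9] [23, 28, 263] [0.877  0.3385 0.08  ]
[341.8 156.4] [17, 8, 106] [0.6634 0.14   0.08  ]
[354.8 181.9] [19, 11, 144] [0.6172 0.0048 0.08  ]
[368.1 239.4] [35, 30, 303] [ 0.5116 -0.2005  0.08  ]
[397.5 299.6] [29, 22, 495] [ 0.4608 -0.3598  0.08  ]
```

View pics/side9.png

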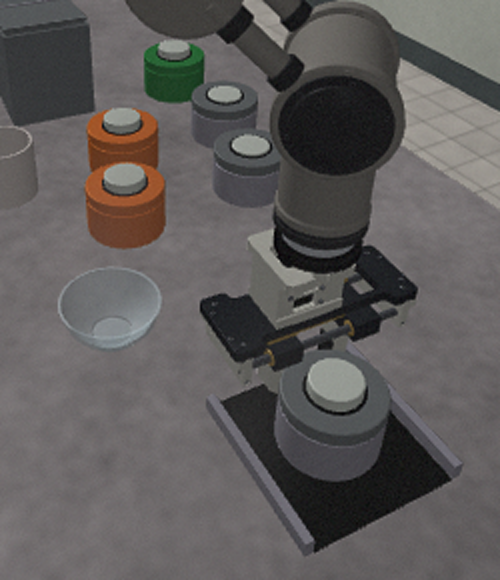

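The centre is at (0.461,-0.360) and the rack centre at (0.461,-0.365). Backing off, raising and swinging aside for a last check.

Request:
step_arm(
  series=[
    [0.55,0.05,0.6,0,0],
    [0.55,0.05,0.8,0,0],
    [0.55,0,0,1,0],
    [0.55,0,0,1,0],
    [0.55,0,0,1,0],
    [0.55,0,0,1,0],
    [0.55,0,0,1,0],
    [0.55,0,0,1,0],
    [0.55,0,0,1,0],
    [0.55,0,0,1,0],
    [0.55,0,0,0,0],
  ],
)

```text
time: 20.7
tool_pos: [0.4712, -0.269, 0.2477]
tool_rot: [3.136, 0.003, 1.492]
contact_force: [-0.5, -0.1, 0.8]
opening: 0.0505
```

Request:
step_arm(
  series=[
    [0.55,0,1,0,0],
    [0.55,0,1,0,0],
    [0.55,0,1,0,0],
    [0.55,0,1,0,0],
    [0.55,0,1,0,0],
    [0.55,0,1,0,0],
    [0.55,0,0,0,0],
  ],
)

```text
time: 21.4
tool_pos: [0.4689, -0.116, 0.2434]
tool_rot: [-3.14, -0.001, 1.495]
contact_force: [0.2, -0.3, 0.1]
opening: 0.0502
```

```bash
python3 - <<'E'
from cell import vision,sensors
from h import *
C={}
for n in("side","top"):
    C[n]=vision.read_camera(n);cv2.imwrite(f"pics/{n}10.png",C[n]["pixels"])
t,s=C["top"],C["side"]
o=sensors.observe();print(o["tool_pos"],o["contact_force"])
def near(c,u,v,th):
    n,l,st,ce=cv2.connectedComponentsWithStats((c["pixels"].min(2)>th).astype(np.uint8))
    i=l[v,u];return (ce[i],st[i,2:].tolist()) if i else None
for n,(u,v),(a,b) in(("A",(260,138),(342,157)),("B",(307,152),(355,182)),("C",(434,200),(398,300))):
    x,y=near(t,u,v,140),near(s,a,b,112);print(n,x,y,tri(ray(t,*x[0]),ray(s,*y[0])).round(4) if x and y else None)
d0=dict(np.load("top0.npz"));d1=dict(np.load("side0.npz"))
for n,a,b,(x0,y0,x1,y1) in(("bowl t",d0,t,(340,222,392,272)),("bowl s",d1,s,(255,240,315,290)),("mug t",d0,t,(232,232,276,284)),("mug s",d1,s,(200,170,252,215)),("bin s",d1,s,(220,105,280,172))):
    print(n,np.abs(a["pixels"][y0:y1,x0:x1].astype(int)-b["pixels"][y0:y1,x0:x1]).mean())
E
```

```text
[ 0.46946668 -0.11855753  0.24366306] [-0.33602874 -0.05436055  0.26617271]
A (array([259.85365854, 137.72682927]), [17, 16, 205]) None None
B (array([306.58737864, 151.7961165 ]), [16, 16, 206]) (array([354.75714286, 181.96428571]), [19, 10, 140]) [0.6274 0.0198 0.0685]
C (array([439.15662651, 203.04819277]), [19, 17, 249]) (array([397.64937759, 299.52282158]), [29, 22, 482]) [ 0.4617 -0.3584  0.078 ]
bowl t 55.94948717948718
bowl s 2.1164444444444444
mug t 6.62558275058275
mug s 2.1088319088319087
bin s 2.233747927031509
```

View pics/top10.png

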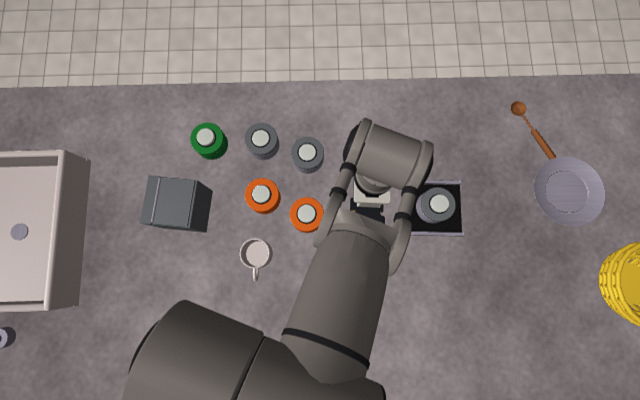

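View pics/side10.png

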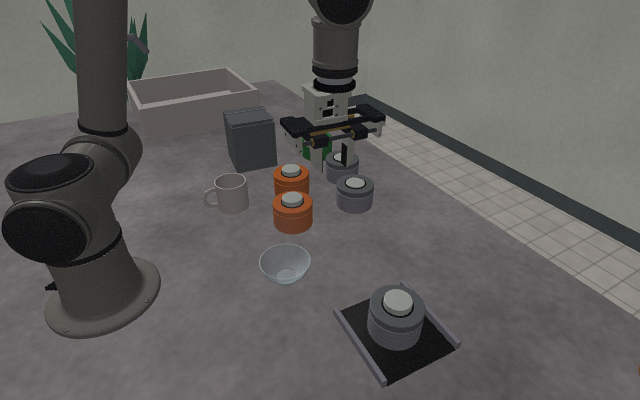

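The last pictures show the canister in the rack at top (439,203) and side (398,300), between the rails. A and B are in place with their buttons down, the bystanders have not moved and the arm is free in the air.

```bash
python3 -c "
from cell import hand_in
print(hand_in())"
```

```text
the job is handed in; nothing more can be done
None
```

I pressed all three buttons fully home with the closed fingertips, using about 15–19 N. The two left-hand canisters stayed down and were left in place. The right-hand one popped back up, so I slid it upright into the rack in two pushes and handed the job in at about 21 s.

**Moved canister:** its button is up, measured at 0.078 m against 0.080 nominal. Its centre is at about (0.462, -0.358), roughly 7 mm from the rack's centre at (0.461, -0.365), and between the rails.

**Canisters left in place:** their button tops read 0.068 and 0.0685 m, which is down. They moved less than 1 mm. The far-left one was hidden from the side camera in the last look, so its height comes from an earlier look; its last top picture is identical to that one.

**Bystanders:** the bowl, mug and bin are unchanged in the side view. The arm hid the bowl in the last top picture, and the picture difference around the mug there was slightly raised (6.6, against about 2 in the side view). I took that to be the arm's shadow.

**End state:** the arm was in free air with no contact force.

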